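Undock the sauce canister

TASK

The square steel sauce canister is held by a spring catch in its slanted dock. Take it by its handle and ease it straight out along the slant until the catch lets go and it is free, without wrenching the dock, then set it down gently, letting go only once it rests, standing upright in the middle of the drip grate beside the dock. Leave the bottles and the bowl alone.

Things in the scene. Friction and masses are not known exactly. Their poses are not given: they have to be found in the camera images.
- canister: Square bare-steel canister with a flat lid: 80 x 80 mm in plan, 120 mm tall to the lid's top (lid 84 x 84 x 8 mm), 0.35 to 0.65 kg. Origin: centre of its underside; z runs up it to the handle, x and y across its sides. A half-round rib (5 mm high, 36 mm long) on each y side, 28 mm above the underside, sits under a roller of the dock. It starts seated in the dock, leaning 35 degrees with it.
- handle (a point): Middle of the canister's black arch handle, 152 mm above its underside on its axis; axes as the canister's. The straight bar is 78 mm long (along y), 18 mm wide (along x) and 14 mm high, on two posts 8 mm thick at y = +-35 mm: 25 mm free height under the bar, 62 mm between the posts.
- dock: Fixed dock, screwed down, on a dark base plate of 170 x 150 mm; it carries the sleeve. Origin on the table; x and y level, z up; the sleeve leans 35 degrees from vertical towards -x, so its mouth faces up and to -x.
- sleeve: The dock's fixed square steel sleeve: inside 83 x 83 mm, 55 mm deep, walls 4 mm. Origin: centre of its floor, 45 mm above the table; z runs out of its mouth along the slant, y is level. The seated canister's underside rests on this floor, its axes parallel to the sleeve's, with 1.5 mm of play each side. A sideways or twisting pull jams it.
- mouth (a point): Centre of the sleeve's mouth, 55 mm from its floor; axes as the sleeve's. Behind each y wall, 36 mm from the floor, a sprung roller holds the canister's rib: pulling along z takes a peak of 15 to 25 N, weight included, within the first 8 mm, then the catch lets go suddenly; the canister then slides freely and is clear after 55 mm.
- tray: Fixed shallow aluminium drip tray, 210 (x) x 190 (y) mm, rim 14 mm high; origin: centre of its underside, on the table. Over it, centred and level, lies a slotted steel grate, 176 x 156 mm and 5 mm thick, on stiff height-adjustable legs: its top is anywhere from 15 to 55 mm above the table, the same throughout a run, not measured, and does not give under light loads (up to 80 N).
- bottle_a: Bystander: full sauce bottle, 64 mm diameter, 190 mm tall; origin at the centre of its underside.
- bottle_b: Bystander: the same sort of bottle.
- bowl: Bystander: white bowl, 90 mm wide, 45 mm tall; origin at the centre of its underside.
Mind the look-alikes: they are no part of the job. Leave any green, pink or turquoise look-alike of the dock alone.

How it is judged:
By the outcome, as a careful person would: the job done as asked, in the order asked, and still so for the second after the job is handed in, with the robot touching nothing.
It also fails if it takes over 53 s, if anything falls off the work surface, if the arm or the gripper's body presses on something with over 40 N, if the wrist force passes 120 N, or if a joint passes its speed limit or range.

ROBOT

A 6-joint arm with a two-finger parallel gripper is mounted at the origin on the work surface. World frame = base frame: x ahead of the robot, y to its left, z up, the work surface at z = 0. Lengths are in m, angles in degrees, forces in N, time in s.
With the tool pointing down it reaches from about 0.25 to 0.725 m from the base axis. Payload 9.7 kg.
Tool frame: the origin (TCP) lies midway between the tips of the shut fingers; the grasp point (between the pads) lies 19 mm behind it; z points along the fingers, x is the direction in which the jaws open and shut, and the axes are right-handed (so a half turn about z gives the same grasp; the last joint's range is limited). The gripper opens to 85 mm and grips with 20 to 120 N. Pads are 22 mm wide; open, the fingers measure 114 mm over their backs; the gripper's body (76 mm by 85 mm) begins 54 mm behind the grasp point. The pads swing forward as they close: fully open they stand 13 mm farther back than shut.
Start: joints at [-69.901, 4.979, 10.078, 95.1, 0, 90], TCP at [0.189, -0.517, 0.231] pointing down, gripper open.
Joint ranges: [-179.16, 179.16], [-48.56, 103.87], [-65.8, 70.77], [-126.05, 130.52], [-82.76, 87.17], [-180, 180]. Speed limits (degrees/s): [127.2, 127.2, 147.25, 180, 180, 180].

INTERFACE

Orientations are given as [roll, pitch, yaw] about the fixed x, y, z axes, in that order (R = Rz(yaw) Ry(pitch) Rx(roll)).
In Python, from workcell import sensors, camera, get_calibration, bot, recognise, place_of gives the robot as it stands. The module is installed in compiled form; this text tells all that it offers.
- The arm moves only by the tool send_rows, never from a script. Its argument "plan" is a list of rows, each a list of 3 entries, a list of its own where there are three numbers: the shift along the tool's x, y, z normalised to -1 to 1, where 1 is 0.3 m, then the turn, a rotation vector about the tool's x, y, z normalised to -1 to 1, where 1 is pi rad, then the closure, from -1 (fully open) to 1 (shut). In form: [[[x, y, z], [rx, ry, rz], claw], ...]. A call has 1 to 10 rows; each row is the pose to reach, as a shift and turn from the pose commanded when the call began, along the tool's axes at that moment, turning the shorter way round; what a row does not reach only later rows make up. A row lasts 1/10 s, in which the tool goes at most 50 mm and 8.59 degrees, less where a joint would pass 70% of its speed; a pose out of reach is approached as far as the arm can. A call with a number of a shift or a turn outside -1 to 1 is refused whole. A call with a gripper value outside its range is refused whole. The fingers move at their own pace and stop on an object; "force" is the grip in N (left out, the last holds). Time passes only in rows, so rows that repeat a pose let the fingers close. It gives the time, the measured TCP pose, the force and the opening at its end, in the units of the state.
- sensors.get_obs(): the state, without advancing time (a new reading comes with each control period).
- camera(name): name is "scene" or "top" or "wrist"; returns the picture (480x640x3 uint8, blue, green, red); there is no depth.
- get_calibration(name): a dict with "fx", "fy", "cx", "cy" (pixels), "k1" (the pictures are not rectified: a ray, as slopes to the right and down, at radius r is drawn at 1 + k1 r^2 times it, then the intrinsics apply), "R" (3x3) and "t" (3): a world point X has camera coordinates R X + t. Camera axes: x right, y down, z forward; pixel columns grow to the right and rows downward; lengths in m; the calibration is good to about 2 mm. A picture is of the moment at which its call begins: read the wrist's pose just before it. get_calibration takes no time and is no camera call; for the wrist camera it gives the pose at the moment of the call.
- bot.job_done(): hands the job in, once; it reports no verdict.
Trained networks look in the newest picture that a camera, given by its name, has taken for a name from the list of things; names that differ only in an ending like _2 or _b are one class to them, and where a whole thing is asked for, a point or a joint stands for the part that bears it (a point fixed in the world has none). Each returns a list of dicts, best first, with "p" (0 to 1); they miss things now and then, are a little off and sometimes report something else, mostly with a low value. They report only what shows in the picture. A call takes as long as a camera call. They do not tell look-alikes from the thing itself.
- recognise(label, camera): "point" ([column, row] in pixels, amid what is visible of it).
- place_of(label, camera): "point" ([column, row] in pixels: a listed point, or the origin of a listed thing).
The state is a dict: "time": time; "q": joint angles; "qd": joint speeds; "joint_efforts": joint torques, N m; "ee_pos": TCP position; "tcp_rot": TCP orientation; "wrist_force": force on the tool from outside, world axes, zero at the start; "torque": the same for the moment, N m; "opening": finger opening in m.
Only numpy, scipy, OpenCV 4.12 (cv2) and the standard library are available. Lean on these libraries where they do the work, as an engineer would, in place of code of your own. Each camera call takes 0.05 s, during which the arm holds its last target. There are 200 camera calls.

## Working session

There is one attempt and no reset: what is moved stays moved. The work goes in short steps, Python scripts to look and compute and a tool call to move; the robot and the scene stay as the last step left them, time stands still between calls to the robot, and variables do not carry over. Pictures are saved under pics/ and viewed, on a budget of 10 in all, crops included, one or two more only if the job needs it, and the job is handed in when it is done.

Besides the shell and the picture viewer there is one more tool, called after "Call:" by a JSON object that holds its "fn" and its "kwargs", one argument or row to a line. send_rows: Moves the arm, as the interface text tells. Scaled input: -1 to 1 covers 0.3 m each way for a shift and pi rad each way for a turn. Its arguments: {"type":"object","properties":{"plan":{"type":"array"},"force":{"type":"number"}},"required":["plan"]}

```bash
ls; mkdir -p pics
python3 - <<'E'
from workcell import *
import cv2
for n in("scene","top"):
    cv2.imwrite(f"pics/{n}0.png",camera(n))
    for l in("canister","handle","dock","sleeve","mouth","tray"):
        print(n,l,[(([round(float(v)) for v in d["point"]]),round(d["p"],2)) for d in place_of(l,n)][:4])
    c=get_calibration(n); print({k:(v.tolist() if hasattr(v,'tolist') else v) for k,v in c.items()})
print(sensors.get_obs())
E
```

```text
pics
scene canister [([317, 341], 0.78)]
scene handle [([355, 286], 0.76), ([318, 339], 0.74)]
scene dock [([338, 336], 0.83), ([490, 342], 0.79), ([406, 431], 0.76), ([331, 152], 0.58)]
scene sleeve [([382, 438], 0.98), ([318, 339], 0.89), ([319, 153], 0.73), ([464, 344], 0.67)]
scene mouth [([328, 132], 0.89), ([401, 425], 0.76), ([488, 324], 0.6), ([238, 232], 0.25)]
scene tray [([236, 230], 0.98)]
{'fx': 616.2013881164652, 'fy': 616.2013881164652, 'cx': 311.09100666429737, 'cy': 238.76570150833788, 'k1': -0.20730759756326644, 'R': [[-0.7762003660290053, 0.6304860328672253, -0.0005950930903937385], [0.5082068830901108, 0.6251015833694604, -0.592430396290423], [-0.3731470966740497, -0.46014712085195253, -0.8056214194119876]], 't': [0.4269655051149384, -0.1967431620995366, 1.5784949334400065]}
top canister [([238, 202], 0.93)]
top handle [([230, 230], 0.75)]
top dock [([240, 226], 0.82), ([153, 210], 0.81), ([391, 345], 0.64), ([160, 308], 0.62)]
top sleeve [([152, 186], 0.95), ([161, 284], 0.62), ([389, 330], 0.59)]
top mouth [([395, 344], 0.96), ([150, 301], 0.76), ([146, 198], 0.
[... 378 characters left out ...]
4451, 0.5419683159209348, 1.2675646452196125]}
{'time': 0.7, 'q': array([-6.99008873e+01,  4.97714580e+00,  1.00784274e+01,  9.50976735e+01,
        3.17424912e-05,  8.99991521e+01]), 'qd': array([-0.07810746,  0.06663222,  0.03267484, -0.03688214, -0.03413444,
       -0.04333303]), 'joint_efforts': array([-3.10262869e-03, -5.19958985e+01,  4.64789450e+01,  8.75830738e-04,
       -2.05332753e-04, -3.06793959e-05]), 'ee_pos': array([ 0.18900822, -0.51651355,  0.2313029 ]), 'tcp_rot': array([-1.79999968e+02, -3.60806181e-03, -6.99000394e+01]), 'wrist_force': array([-0.42682369,  0.14973162, -0.4567715 ]), 'torque': array([ 0.03262318,  0.04418257, -0.0112341 ]), 'opening': 0.08545550819119063}
```

View pics/scene0.png

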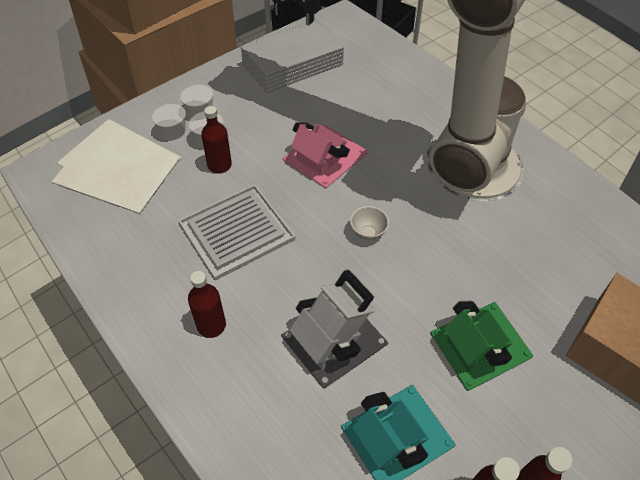

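View pics/top0.png

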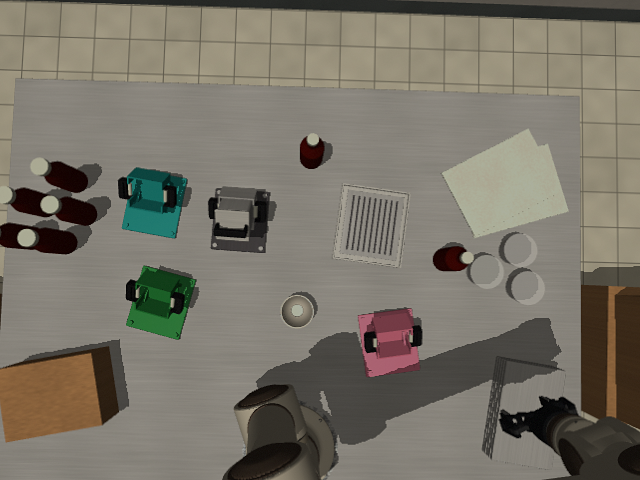

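The steel canister on the dark plate is at scene (335,325), top (238,215). The look-alikes are coloured docks: green at scene (480,345), turquoise (398,435) and pink (325,152). None of them holds a canister. The tray is at scene (237,231), top (371,226). Next I'll check my choice in one close crop.

Run:
```python
import cv2,numpy as np
s=cv2.imread("pics/scene0.png")[260:400,270:400]; t=cv2.imread("pics/top0.png")[175:260,200:280]
a=cv2.resize(s,(520,560),interpolation=cv2.INTER_CUBIC); b=cv2.resize(t,(280,298),interpolation=cv2.INTER_CUBIC)
im=np.zeros((560,800,3),np.uint8); im[:,:520]=a; im[:298,520:]=b
cv2.imwrite("pics/crop1.png",im)
```

```text
(no output)
```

View pics/crop1.png

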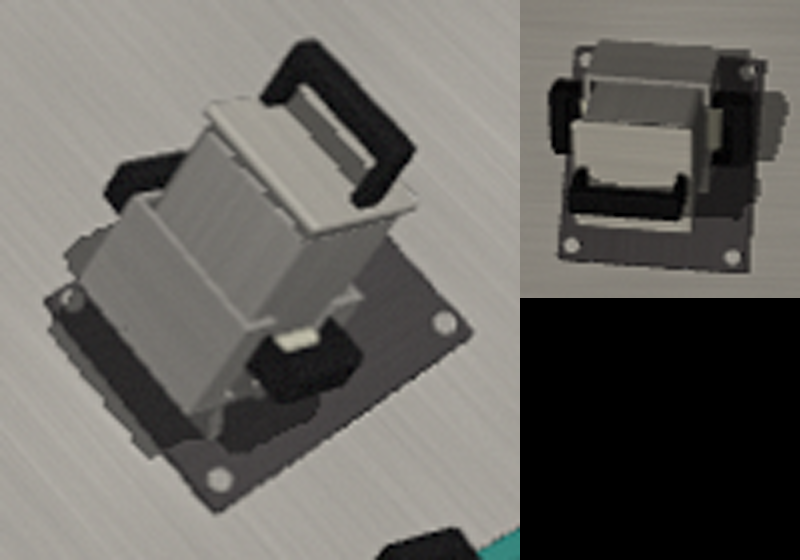

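```bash
cat > h.py <<'E'
import numpy as np
from scipy.spatial.transform import Rotation as Ro
from scipy.optimize import least_squares
from workcell import *
def proj(c,X):
    p=np.atleast_2d(X)@np.array(c["R"]).T+np.array(c["t"]); s=p[:,:2]/p[:,2:]
    s=s*(1+c["k1"]*(s**2).sum(1,keepdims=True)); return s*[c["fx"],c["fy"]]+[c["cx"],c["cy"]]
def ray(c,px):
    d=(np.array(px,float)-[c["cx"],c["cy"]])/[c["fx"],c["fy"]]; s=d.copy()
    for _ in range(9): s=d/(1+c["k1"]*(s@s))
    R=np.array(c["R"]); return -R.T@np.array(c["t"]), R.T@np.append(s,1)
def atz(c,px,z):
    o,d=ray(c,px); return o+d*(z-o[2])/d[2]
Rcan=lambda yaw: Ro.from_euler("z",yaw,degrees=True)*Ro.from_euler("y",-35,degrees=True)
def rel(P,R,P0,R0):  # shift, rotvec normalised, from pose 0
    return np.round(R0.inv().apply(np.array(P)-P0)/.3,4), np.round((R0.inv()*R).as_rotvec()/np.pi,4)
E
cat > fit.py <<'E'
from h import *
S=get_calibration("scene");T=get_calibration("top")
a=.042;z=.12
F=[(S,(a,-a,z),(210,103)),(S,(a,a,z),(315,230)),(S,(-a,a,z),(417,200)),
(T,(a,a,z),(55,122)),(T,(a,-a,z),(172,125)),(T,(-a,a,z),(55,222)),(T,(-a,-a,z),(172,231))]
px=[np.array(p)/4+[270,260] if c is S else np.array(p)/3.5+[200,175] for c,_,p in F]
def f(v): return np.concatenate([(proj(c,Rcan(v[3]).apply(X)+v[:3])-q).ravel() for (c,X,_),q in zip(F,px)])
r=least_squares(f,[.55,.1,.045,0],x_scale=[.1,.1,.1,10],loss="soft_l1")
print("can",r.x.round(4),f(r.x).round(1)); v=r.x
print("handle",Rcan(v[3]).apply([0,0,.152])+v[:3],"axis",Rcan(v[3]).apply([0,0,1]))
tp=[(T,(344,185)),(T,(409,190)),(T,(401,266)),(T,(334,258)),(S,(256,187)),(S,(294,238)),(S,(216,277)),(S,(180,224))]
for c,p in tp: print(atz(c,p,.014).round(3))
for n,h in(("bottle_a",0),("bowl",0)):
  for cn,c in(("top",T),("scene",S)):
    camera(cn); print(n,cn,[(atz(c,d["point"],h).round(3)[:2],round(d["p"],2)) for d in place_of(n,cn)])
E
python3 fit.py
```

```text
can [ 0.6543  0.1531  0.044  -2.0698] [-2.   0.2 -0.3 -0.4  0.6  0.3 -1.3 -0.6 -0.   0.8  0.1  0.6  0.1  0.2]
handle [0.56719795 0.15620917 0.16855827] axis [-0.57320223  0.02071556  0.81915204]
[ 0.719 -0.13   0.014]
[ 0.711 -0.31   0.014]
[ 0.5   -0.291  0.014]
[ 0.517 -0.107  0.014]
[ 0.497 -0.28   0.014]
[ 0.521 -0.098  0.014]
[ 0.721 -0.123  0.014]
[ 0.705 -0.301  0.014]
bottle_a top [(array([ 0.516, -0.416]), 0.75), (array([ 0.796, -0.034]), 0.66)]
bottle_a scene [(array([ 0.52 , -0.415]), 0.85), (array([ 0.799, -0.037]), 0.69), (array([ 0.361, -0.011]), 0.47)]
bowl top [(array([ 0.367, -0.011]), 0.68)]
bowl scene [(array([ 0.369, -0.011]), 0.71), (array([0.484, 0.082]), 0.15)]
```

```bash
cat > plan.py <<'E'
from h import *
def chain(W):
    o=sensors.get_obs(); P=np.array(o["ee_pos"]); R=Ro.from_euler("xyz",o["tcp_rot"],degrees=True)
    for p,r in W:
        print(*rel(p,r,P,R)); P,R=np.array(p),r
dn=lambda y: Ro.from_euler("xyz",[180,0,y],degrees=True)
Rx=Ro.from_euler("x",180,degrees=True)
CAN=np.array([.6543,.1531,.0445]); YAW=-2.07
RG=Rcan(YAW)*Rx; AX=Rcan(YAW).apply([0,0,1])
E
python3 - <<'E'
from plan import *
chain([([.30,-.30,.38],dn(-40)),([.40,-.05,.38],dn(-2.07)),(CAN+.263*AX,RG)])
E
```

```text
[-0.5506 -0.5955 -0.4957] [-0.      0.     -0.1661]
[-0.2803 -0.8526 -0.    ] [ 0.      0.     -0.2107]
[ 0.3198 -0.7072  0.4002] [0.     0.1944 0.    ]
```

Call:
{"fn": "send_rows", "kwargs": {
  "plan": [
    [[-0.55, -0.595, -0.495], [0, 0, -0.166], -1],
    [[-0.55, -0.595, -0.495], [0, 0, -0.166], -1],
    [[-0.55, -0.595, -0.495], [0, 0, -0.166], -1],
    [[-0.55, -0.595, -0.495], [0, 0, -0.166], -1],
    [[-0.55, -0.595, -0.495], [0, 0, -0.166], -1],
    [[-0.55, -0.595, -0.495], [0, 0, -0.166], -1],
    [[-0.55, -0.595, -0.495], [0, 0, -0.166], -1]
  ]
}}

```text
time: 1.8
ee_pos: [0.3012, -0.298, 0.3829]
tcp_rot: [-180.0, -0.3, -39.8]
wrist_force: [0.1, -0.4, -0.4]
opening: 0.0855
```

Call:
{"fn": "send_rows", "kwargs": {
  "plan": [
    [[-0.28, -0.853, 0], [0, 0, -0.211], -1],
    [[-0.28, -0.853, 0], [0, 0, -0.211], -1],
    [[-0.28, -0.853, 0], [0, 0, -0.211], -1],
    [[-0.28, -0.853, 0], [0, 0, -0.211], -1],
    [[-0.28, -0.853, 0], [0, 0, -0.211], -1],
    [[-0.28, -0.853, 0], [0, 0, -0.211], -1],
    [[-0.28, -0.853, 0], [0, 0, -0.211], -1],
    [[-0.28, -0.853, 0], [0, 0, -0.211], -1]
  ]
}}

```text
time: 2.6
ee_pos: [0.4002, -0.0505, 0.3793]
tcp_rot: [180.0, 0.0, -2.0]
wrist_force: [0.1, 0.7, -0.3]
opening: 0.0856
```

Run:
```python
from plan import *
chain([(CAN+.263*AX,RG)])
```

```text
[ 0.3204 -0.7084  0.3975] [-1.000e-04  1.947e-01  5.000e-04]
```

Call:
{"fn": "send_rows", "kwargs": {
  "plan": [
    [[0.32, -0.708, 0.397], [0, 0.1945, 0], -1],
    [[0.32, -0.708, 0.397], [0, 0.1945, 0], -1],
    [[0.32, -0.708, 0.397], [0, 0.1945, 0], -1],
    [[0.32, -0.708, 0.397], [0, 0.1945, 0], -1],
    [[0.32, -0.708, 0.397], [0, 0.1945, 0], -1],
    [[0.32, -0.708, 0.397], [0, 0.1945, 0], -1],
    [[0.32, -0.708, 0.397], [0, 0.1945, 0], -1],
    [[0.32, -0.708, 0.397], [0, 0.1945, 0], -1]
  ]
}}

```text
time: 3.4
ee_pos: [0.5042, 0.1572, 0.2615]
tcp_rot: [180.0, -35.0, -2.1]
wrist_force: [0.4, 0.1, 0.5]
opening: 0.0857
```

Run:
```python
from plan import *
import cv2
print({k:np.round(v,3) for k,v in sensors.get_obs().items() if k in("q","ee_pos","tcp_rot")})
im=camera("wrist"); C=get_calibration("wrist")
R=Rcan(YAW); f=lambda X: proj(C,R.apply(X)+CAN)
for n,X in(("lid",[[a,b,.12] for a in(-.042,.042) for b in(-.042,.042)]),("bar",[[a,b,.159] for a in(-.009,.009) for b in(-.039,.039)]),("mouth",[[a,b,.055] for a in(-.0455,.0455) for b in(-.0455,.0455)])):
    p=f(X); print(n,p.round(0).tolist())
    for q in p:
        if 0<q[0]<640 and 0<q[1]<480: cv2.drawMarker(im,tuple(int(v) for v in q.round()),{"lid":(0,0,255),"bar":(0,255,0),"mouth":(255,0,255)}[n],0,9,1)
cv2.imwrite("pics/w1.png",im)
```

```text
{'q': array([ 25.626, -29.934, -23.552,  64.596, -15.524, 113.309]), 'ee_pos': array([0.504, 0.157, 0.262]), 'tcp_rot': array([179.964, -35.014,  -2.117])}
lid [[263.0, 278.0], [259.0, 174.0], [365.0, 278.0], [369.0, 174.0]]
bar [[301.0, 293.0], [300.0, 184.0], [326.0, 293.0], [327.0, 184.0]]
mouth [[269.0, 257.0], [265.0, 164.0], [361.0, 257.0], [363.0, 164.0]]
```

View pics/w1.png

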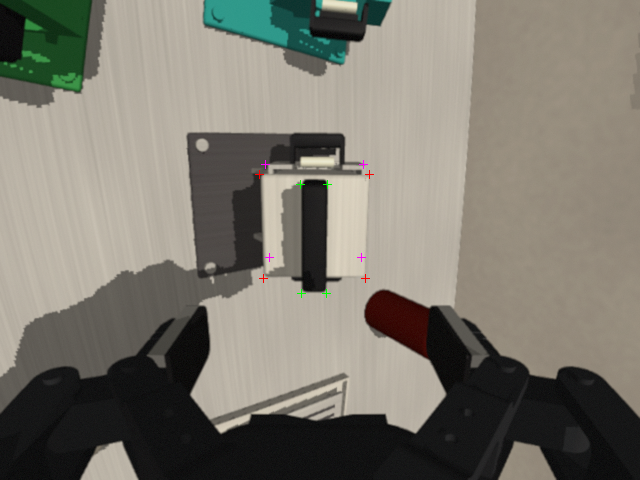

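The bar is at columns 301–327, rows 180–292, within 1–2 mm of the prediction, and it is the steel canister. I'll advance along the slant.

Call:
{"fn": "send_rows", "kwargs": {
  "plan": [
    [[0, 0, 0.1], [0, 0, 0], -1],
    [[0, 0, 0.2], [0, 0, 0], -1],
    [[0, 0, 0.28], [0, 0, 0], -1],
    [[0, 0, 0.34], [0, 0, 0], -1],
    [[0, 0, 0.38], [0, 0, 0], -1],
    [[0, 0, 0.41], [0, 0, 0], -1],
    [[0, 0, 0.43], [0, 0, 0], -1],
    [[0, 0, 0.44], [0, 0, 0], -1],
    [[0, 0, 0.44], [0, 0, 0], -1]
  ]
}}

```text
time: 4.35
ee_pos: [0.5795, 0.1559, 0.1529]
tcp_rot: [-180.0, -35.0, -2.1]
wrist_force: [0.0, 0.1, -0.5]
opening: 0.0852
```

Run:
```python
from plan import *
o=sensors.get_obs(); print(Rcan(YAW).inv().apply(o["ee_pos"]-CAN).round(4), o["tcp_rot"],o["wrist_force"])
```

```text
[8.000e-04 1.000e-04 1.317e-01] [-179.99133856  -35.02410991   -2.05197372] [ 0.00627695  0.14752984 -0.54732484]
```

Call:
{"fn": "send_rows", "kwargs": {
  "plan": [
    [[-0.002, 0, 0], [0, 0, 0], 0.2],
    [[-0.002, 0, 0], [0, 0, 0], 0.5],
    [[-0.002, 0, 0], [0, 0, 0], 0.8],
    [[-0.002, 0, 0], [0, 0, 0], 1],
    [[-0.002, 0, 0], [0, 0, 0], 1],
    [[-0.002, 0, 0], [0, 0, 0], 1],
    [[-0.002, 0, 0], [0, 0, 0], 1],
    [[-0.002, 0, 0], [0, 0, 0], 1]
  ],
  "force": 40
}}

```text
time: 5.15
ee_pos: [0.5785, 0.156, 0.1522]
tcp_rot: [-180.0, -35.0, -2.0]
wrist_force: [-5.6, -0.3, 3.1]
opening: 0.0176
```

```bash
cat > st.py <<'E'
from plan import *
o=sensors.get_obs(); R=Rcan(YAW).inv()
print("t",o["time"],"pos_can",R.apply(o["ee_pos"]-CAN).round(4),"rot",o["tcp_rot"].round(2),"F_can",R.apply(o["wrist_force"]).round(2),"M_can",R.apply(o["torque"]).round(2),"open",o["opening"].round(4))
E
python3 st.py
```

```text
Traceback (most recent call last):
  File "st.py", line 3, in <module>
    print("t",o["time"],"pos_can",R.apply(o["ee_pos"]-CAN).round(4),"rot",o["tcp_rot"].round(2),"F_can",R.apply(o["wrist_force"]).round(2),"M_can",R.apply(o["torque"]).round(2),"open",o["opening"].round(4))
                                                                                                                                                                                        ^^^^^^^^^^^^^^^^^^
AttributeError: 'float' object has no attribute 'round'
```

Call:
{"fn": "send_rows", "kwargs": {
  "plan": [
    [[0, 0, 0], [0, 0, 0], 1],
    [[0, 0, 0], [0, 0, 0], 1],
    [[0, 0, -0.002], [0, 0, 0], 1],
    [[0, 0, -0.004], [0, 0, 0], 1],
    [[0, 0, -0.006], [0, 0, 0], 1],
    [[0, 0, -0.006], [0, 0, 0], 1]
  ],
  "force": 80
}}

```text
time: 5.75
ee_pos: [0.5777, 0.1558, 0.1525]
tcp_rot: [180.0, -34.9, -2.0]
wrist_force: [6.3, -0.0, -7.5]
opening: 0.0169
```

```bash
sed -i 's/o\["opening"\].round(4)/o["opening"]/' st.py; python3 st.py
```

```text
t 5.75 pos_can [-8.000e-04 -1.000e-04  1.325e-01] rot [179.96 -34.94  -2.03] F_can [ 0.8   0.22 -9.75] M_can [ 0.17  0.27 -0.09] open 0.016868653141057045
```

Call:
{"fn": "send_rows", "kwargs": {
  "plan": [
    [[0, 0, -0.002], [0, 0, 0], 1],
    [[0, 0, -0.004], [0, 0, 0], 1],
    [[0, 0, -0.006], [0, 0, 0], 1],
    [[0, 0, -0.008], [0, 0, 0], 1],
    [[0, 0, -0.01], [0, 0, 0], 1],
    [[0, 0, -0.01], [0, 0, 0], 1]
  ]
}}

```text
time: 6.35
ee_pos: [0.576, 0.1557, 0.1549]
tcp_rot: [180.0, -34.9, -2.0]
wrist_force: [7.1, 0.1, -8.3]
opening: 0.0167
```

```bash
python3 st.py
```

```text
t 6.35 pos_can [-0.0009 -0.0002  0.1354] rot [179.95 -34.93  -2.04] F_can [  1.04   0.38 -10.89] M_can [ 0.09  0.18 -0.08] open 0.016658378770821804
```

Call:
{"fn": "send_rows", "kwargs": {
  "plan": [
    [[0, 0, -0.002], [0, 0, 0], 1],
    [[0, 0, -0.004], [0, 0, 0], 1],
    [[0, 0, -0.006], [0, 0, 0], 1],
    [[0, 0, -0.008], [0, 0, 0], 1],
    [[0, 0, -0.01], [0, 0, 0], 1],
    [[0, 0, -0.01], [0, 0, 0], 1]
  ]
}}

```text
time: 6.95
ee_pos: [0.5742, 0.156, 0.1581]
tcp_rot: [180.0, -35.0, -2.0]
wrist_force: [2.2, 0.2, -6.4]
opening: 0.017
```

```bash
python3 st.py
```

```text
t 6.95 pos_can [-0.0005  0.      0.1391] rot [179.98 -34.96  -2.03] F_can [-1.85  0.32 -6.53] M_can [ 0.08  0.69 -0.07] open 0.017020754018111855
```

Call:
{"fn": "send_rows", "kwargs": {
  "plan": [
    [[0, 0, -0.007], [0, 0, 0], 1],
    [[0, 0, -0.014], [0, 0, 0], 1],
    [[0, 0, -0.024], [0, 0, 0], 1],
    [[0, 0, -0.034], [0, 0, 0], 1],
    [[0, 0, -0.044], [0, 0, 0], 1],
    [[0, 0, -0.054], [0, 0, 0], 1],
    [[0, 0, -0.054], [0, 0, 0], 1]
  ]
}}

```text
time: 7.65
ee_pos: [0.565, 0.1565, 0.1724]
tcp_rot: [-180.0, -35.0, -2.0]
wrist_force: [0.3, 1.0, -3.7]
opening: 0.0166
```

```bash
python3 st.py
```

```text
t 7.65 pos_can [2.00e-04 1.00e-04 1.56e-01] rot [-179.99  -35.03   -2.04] F_can [-1.88  1.01 -3.17] M_can [-0.06  0.94 -0.01] open 0.01657828610117614
```

Call:
{"fn": "send_rows", "kwargs": {
  "plan": [
    [[0, 0, -0.02], [0, 0, 0], 1],
    [[0, 0, -0.04], [0, 0, 0], 1],
    [[0, 0, -0.06], [0, 0, 0], 1],
    [[0, 0, -0.08], [0, 0, 0], 1],
    [[0, 0, -0.1], [0, 0, 0], 1],
    [[0, 0, -0.12], [0, 0, 0], 1],
    [[0, 0, -0.15], [0, 0, 0], 1],
    [[0, 0, -0.19], [0, 0, 0], 1],
    [[0, 0, -0.23], [0, 0, 0], 1],
    [[0, 0, -0.23], [0, 0, 0], 1]
  ]
}}

```text
time: 8.65
ee_pos: [0.5255, 0.1583, 0.2311]
tcp_rot: [-179.9, -35.2, -2.1]
wrist_force: [0.1, 1.3, -4.5]
opening: 0.0164
```

Run:
```python
exec(open("st.py").read())
import cv2
im=camera("scene"); cv2.imwrite("pics/s2.png",cv2.resize(im[170:370,250:450],(600,600),interpolation=cv2.INTER_CUBIC))
C=get_calibration("scene"); Rt=Ro.from_euler("xyz",o["tcp_rot"],degrees=True)*Rx
P=o["ee_pos"]
for X in ([.04,.04,0],[.04,-.04,0],[-.04,.04,0],[.042,.042,.12],[.042,-.042,.12],[-.042,.042,.12]):
    print(X,((proj(C,P+Rt.apply(np.array(X)-[0,0,.1317])) -[250,170])*3).round(0))
```

```text
t 8.65 pos_can [0.0014 0.0005 0.2268] rot [-179.9   -35.18   -2.07] F_can [-2.57  1.29 -3.73] M_can [ 0.01  1.18 -0.02] open 0.016383096745342825
[0.04, 0.04, 0] [[275. 467.]]
[0.04, -0.04, 0] [[196. 379.]]
[-0.04, 0.04, 0] [[350. 447.]]
[0.042, 0.042, 0.12] [[374. 327.]]
[0.042, -0.042, 0.12] [[284. 234.]]
[-0.042, 0.042, 0.12] [[451. 313.]]
```

View pics/s2.png

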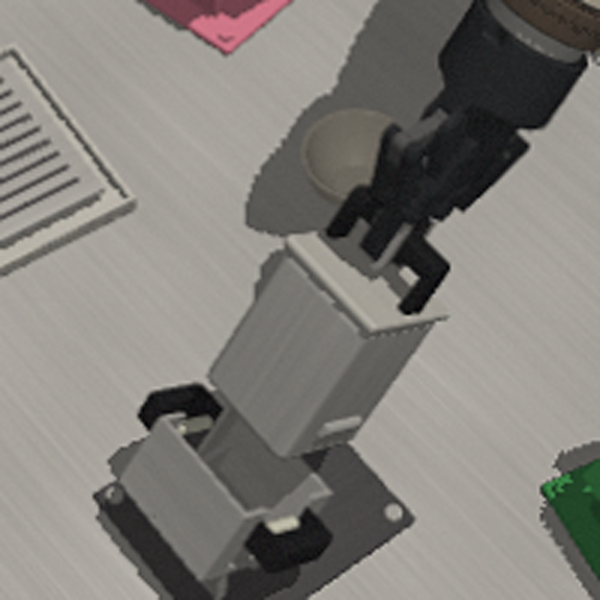

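The canister is clear of the sleeve. It appears swung a few degrees in the grip, so I'll firm the grip, lift, turn it upright over the tray and measure the tilt there.

Run:
```python
from plan import *
chain([([.50,.158,.32],RG),([.57,-.03,.33],dn(-4)),([.611,-.205,.32],dn(-5))])
```

```text
[ 0.103   0.0033 -0.2945] [-0.0004 -0.0007  0.0001]
[0.2287 0.6178 0.1194] [-0.0033 -0.1944  0.0104]
[0.177  0.5724 0.0333] [-0.     -0.      0.0056]
```

Call:
{"fn": "send_rows", "kwargs": {
  "plan": [
    [[0.01, 0, -0.03], [0, 0, 0], 1],
    [[0.03, 0, -0.09], [0, 0, 0], 1],
    [[0.06, 0, -0.17], [0, 0, 0], 1],
    [[0.09, 0, -0.25], [0, 0, 0], 1],
    [[0.1, 0, -0.29], [0, 0, 0], 1],
    [[0.1, 0, -0.29], [0, 0, 0], 1]
  ],
  "force": 110
}}

```text
time: 9.3
ee_pos: [0.5004, 0.159, 0.3189]
tcp_rot: [-179.9, -35.2, -2.1]
wrist_force: [0.2, -0.1, -3.6]
opening: 0.0161
```

Call:
{"fn": "send_rows", "kwargs": {
  "plan": [
    [[0.01, 0.03, 0.01], [0, -0.01, 0], 1],
    [[0.03, 0.1, 0.02], [0, -0.03, 0.002], 1],
    [[0.07, 0.19, 0.04], [0, -0.06, 0.003], 1],
    [[0.1, 0.28, 0.06], [-0.001, -0.09, 0.005], 1],
    [[0.14, 0.38, 0.08], [-0.002, -0.12, 0.007], 1],
    [[0.18, 0.47, 0.09], [-0.003, -0.15, 0.008], 1],
    [[0.21, 0.55, 0.11], [-0.003, -0.175, 0.01], 1],
    [[0.225, 0.6, 0.12], [-0.003, -0.19, 0.01], 1],
    [[0.229, 0.618, 0.12], [-0.003, -0.195, 0.01], 1],
    [[0.229, 0.618, 0.12], [-0.003, -0.195, 0.01], 1]
  ]
}}

```text
time: 10.3
ee_pos: [0.5713, -0.03, 0.3248]
tcp_rot: [-180.0, 0.2, -4.0]
wrist_force: [-0.9, 1.0, -4.1]
opening: 0.0161
```

Run:
```python
from plan import *
chain([([.611,-.205,.32],dn(-5))])
```

```text
[0.1724 0.5727 0.0152] [-0.      0.0013  0.0058]
```

Call:
{"fn": "send_rows", "kwargs": {
  "plan": [
    [[0.01, 0.03, 0], [0, 0, 0], 1],
    [[0.03, 0.1, 0], [0, 0, 0.001], 1],
    [[0.06, 0.2, 0], [0, 0, 0.002], 1],
    [[0.09, 0.3, 0], [0, 0, 0.003], 1],
    [[0.12, 0.4, 0], [0, 0, 0.004], 1],
    [[0.15, 0.49, 0.01], [0, 0, 0.005], 1],
    [[0.165, 0.55, 0.01], [0, 0, 0.006], 1],
    [[0.172, 0.573, 0.015], [0, 0.001, 0.006], 1],
    [[0.172, 0.573, 0.015], [0, 0.001, 0.006], 1],
    [[0.172, 0.573, 0.015], [0, 0.001, 0.006], 1]
  ]
}}

```text
time: 11.3
ee_pos: [0.6101, -0.2033, 0.3228]
tcp_rot: [-180.0, -0.1, -4.9]
wrist_force: [-0.3, 0.0, -3.6]
opening: 0.0162
```

Run:
```python
from plan import *
import cv2
o=sensors.get_obs(); print(o["ee_pos"].round(4),o["tcp_rot"].round(2),o["wrist_force"].round(1))
im=camera("scene"); P=o["ee_pos"]; C=get_calibration("scene")
Rt=Ro.from_euler("xyz",o["tcp_rot"],degrees=True)*Rx
pr=lambda X: proj(C,P+Rt.apply(np.array(X)-[0,0,.1317]))
q=pr([0,0,.06])[0]; x0,y0=int(q[0]-65),int(q[1]-65)
print("off",x0,y0)
for X in ([.04,.04,0],[.04,-.04,0],[-.04,.04,0],[.042,.042,.12],[.042,-.042,.12],[-.042,.042,.12]):
    print(X,((pr(X)-[x0,y0])*4.5).round(0))
cv2.imwrite("pics/s3.png",cv2.resize(im[y0:y0+130,x0:x0+130],(585,585),interpolation=cv2.INTER_CUBIC))
```

```text
[ 0.6101 -0.2033  0.3228] [-1.7997e+02 -1.4000e-01 -4.9200e+00] [-0.3  0.  -3.6]
off 159 93
[0.04, 0.04, 0] [[277. 476.]]
[0.04, -0.04, 0] [[196. 369.]]
[-0.04, 0.04, 0] [[427. 402.]]
[0.042, 0.042, 0.12] [[243. 298.]]
[0.042, -0.042, 0.12] [[153. 184.]]
[-0.042, 0.042, 0.12] [[414. 218.]]
```

View pics/s3.png

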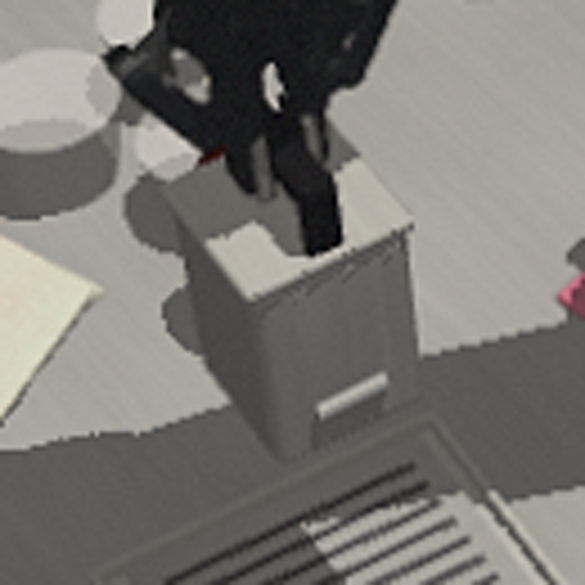

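```bash
cat > fit2.py <<'E'
from plan import *
C=get_calibration("scene"); P=np.array([.6101,-.2033,.3228]); Rt=Ro.from_euler("xyz",[-179.97,-.14,-4.92],degrees=True)*Rx
X=np.array([[.04,.04,0],[-.04,.04,0],[.042,.042,.12],[-.042,.042,.12],[.042,-.042,.12],[.018,.045,.028],[-.018,.045,.028]])
q=np.array([[288,463],[419,402],[253,300],[412,224],[165,187],[318,410],[387,379]])/4.5+[159,93]
def f(v):
    Y=Ro.from_euler("y",v[0],degrees=True).apply(X-[0,0,.152])+[v[1],v[2],.152+v[3]]
    return np.concatenate([(proj(C,P+Rt.apply(Y-[0,0,.1317]))-q).ravel(), np.array(v[1:])/.002*.5])
r=least_squares(f,[0,0,0,0],x_scale=[5,.005,.005,.005],loss="soft_l1"); print(r.x,f(r.x).round(1))
print("fixed pitch 0 cost vs",r.cost, least_squares(lambda u:f([0,*u]),[0,0,0]).cost)
E
python3 fit2.py
```

```text
[ 0.3399589  -0.00155181 -0.00162382 -0.00173062] [-1.7  2.5  2.5 -0.6 -1.7 -0.7  0.8 -1.7 -2.1 -0.7  0.7  2.2  0.6  1.5
 -0.4 -0.4 -0.4]
fixed pitch 0 cost vs 11.310645047988432 17.166632529401213
```

```bash
cat >> fit2.py <<'E'
def g(v):
    Y=Ro.from_euler("zyx",[v[4],v[0],v[5]],degrees=True).apply(X-[0,0,.152])+[v[1],v[2],.152+v[3]]
    return np.concatenate([(proj(C,P+Rt.apply(Y-[0,0,.1317]))-q).ravel(), np.array(v[1:4])/.005*.5, np.array(v[4:])/5*.5])
for w in(slice(0,7),slice(0,5)):
    r=least_squares(g,[0,0,0,0,0,0],x_scale=[5,.005,.005,.005,5,5],loss="soft_l1"); print(r.x.round(4),g(r.x).round(1)); X=X[:5];q=q[:5]
E
python3 fit2.py
```

```text
[ 0.3399589  -0.00155181 -0.00162382 -0.00173062] [-1.7  2.5  2.5 -0.6 -1.7 -0.7  0.8 -1.7 -2.1 -0.7  0.7  2.2  0.6  1.5
 -0.4 -0.4 -0.4]
fixed pitch 0 cost vs 11.310645047988432 17.166632529401213
[ 0.2596 -0.0065 -0.0066 -0.0112  0.4064 -3.7372] [-2.3  0.6  1.2 -2.3 -0.2  0.4  1.6 -0.5 -1.1 -1.1  0.3  1.1 -0.   0.5
 -0.7 -0.7 -1.1  0.  -0.4]
[-0.3518 -0.0059 -0.0046 -0.0096  0.2324 -2.1547] [-2.1  2.   1.7 -0.7 -0.2  0.4  1.9 -0.2 -0.9 -0.5 -0.6 -0.5 -1.   0.
 -0.2]
```

Call:
{"fn": "send_rows", "kwargs": {
  "plan": [
    [[0, 0.005, 0.03], [0, 0, 0], 1],
    [[0, 0.005, 0.09], [0, 0, 0], 1],
    [[0, 0.005, 0.16], [0, 0, 0], 1],
    [[0, 0.005, 0.23], [0, 0, 0], 1],
    [[0, 0.005, 0.29], [0, 0, 0], 1],
    [[0, 0.005, 0.33], [0, 0, 0], 1],
    [[0, 0.005, 0.35], [0, 0, 0], 1],
    [[0, 0.005, 0.36], [0, 0, 0], 1],
    [[0, 0.005, 0.367], [0, 0, 0], 1],
    [[0, 0.005, 0.367], [0, 0, 0], 1]
  ]
}}

```text
time: 12.35
ee_pos: [0.6105, -0.2056, 0.2125]
tcp_rot: [-180.0, -0.1, -5.0]
wrist_force: [-0.1, -0.5, -5.5]
opening: 0.0162
```

Run:
```python
from plan import *
import cv2
o=sensors.get_obs(); print(o["ee_pos"].round(4),o["tcp_rot"].round(2),o["wrist_force"].round(1),o["torque"].round(2))
im=camera("scene"); cv2.imwrite("pics/s4.png",cv2.resize(im[130:290,170:330],(720,720),interpolation=cv2.INTER_CUBIC)[:600])
C=get_calibration("scene"); P=o["ee_pos"];Rt=Ro.from_euler("xyz",o["tcp_rot"],degrees=True)*Rx
for X in ([.04,.04,0],[-.04,.04,0],[.04,-.04,0]): print(((proj(C,P+Rt.apply(np.array(X)-[0,0,.1317]))-[170,130])*4.5).round(0))
for z in(.015,.035,.055):
  print("grate corners",z,((proj(C,Ro.from_euler("z",-5.3,degrees=True).apply([[a,b,z] for a,b in((.088,.078),(-.088,.078),(.088,-.078))])+[.611,-.205,0])-[170,130])*4.5).round(0).tolist())
```

```text
[ 0.6105 -0.2056  0.2125] [-1.7998e+02 -1.3000e-01 -4.9600e+00] [-0.1 -0.5 -5.5] [0.05 0.01 0.06]
[[251. 452.]]
[[391. 380.]]
[[173. 348.]]
grate corners 0.015 [[218.0, 628.0], [518.0, 469.0], [76.0, 421.0]]
grate corners 0.035 [[213.0, 605.0], [517.0, 445.0], [70.0, 397.0]]
grate corners 0.055 [[208.0, 582.0], [515.0, 421.0], [64.0, 373.0]]
```

View pics/s4.png

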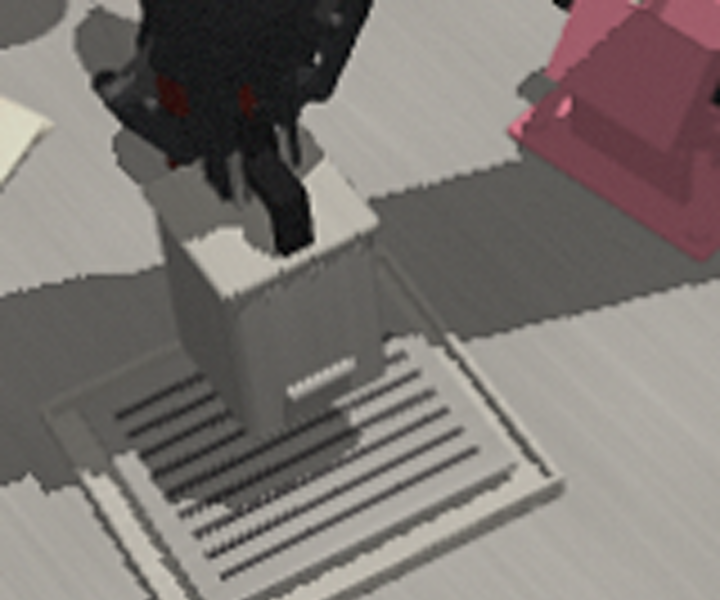

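The picture shows the grate's near right corner at about (520,465), so its top is low, roughly 15–22 mm. I'll go down to about 15 mm above it, then feel for contact.

Call:
{"fn": "send_rows", "kwargs": {
  "plan": [
    [[0, 0, 0.03], [0, 0, 0], 1],
    [[0, 0, 0.06], [0, 0, 0], 1],
    [[0, 0, 0.09], [0, 0, 0], 1],
    [[0, 0, 0.115], [0, 0, 0], 1],
    [[0, 0, 0.13], [0, 0, 0], 1],
    [[0, 0, 0.14], [0, 0, 0], 1],
    [[0, 0, 0.145], [0, 0, 0], 1],
    [[0, 0, 0.15], [0, 0, 0], 1],
    [[0, 0, 0.15], [0, 0, 0], 1]
  ]
}}

```text
time: 13.3
ee_pos: [0.6105, -0.2057, 0.1671]
tcp_rot: [-180.0, -0.1, -5.0]
wrist_force: [-0.3, -1.1, -4.8]
opening: 0.0162
```

Call:
{"fn": "send_rows", "kwargs": {
  "plan": [
    [[0, 0, 0.003], [0, 0, 0], 1],
    [[0, 0, 0.006], [0, 0, 0], 1],
    [[0, 0, 0.01], [0, 0, 0], 1],
    [[0, 0, 0.01], [0, 0, 0], 1]
  ]
}}

```text
time: 13.7
ee_pos: [0.6104, -0.2057, 0.1638]
tcp_rot: [-180.0, -0.1, -5.0]
wrist_force: [-0.2, 1.2, -5.2]
opening: 0.0164
```

Call:
{"fn": "send_rows", "kwargs": {
  "plan": [
    [[0, 0, 0.003], [0, 0, 0], 1],
    [[0, 0, 0.006], [0, 0, 0], 1],
    [[0, 0, 0.01], [0, 0, 0], 1],
    [[0, 0, 0.013], [0, 0, 0], 1],
    [[0, 0, 0.013], [0, 0, 0], 1]
  ]
}}

```text
time: 14.2
ee_pos: [0.6103, -0.2057, 0.1599]
tcp_rot: [-180.0, -0.1, -5.0]
wrist_force: [0.4, -0.1, -4.5]
opening: 0.0162
```

Call:
{"fn": "send_rows", "kwargs": {
  "plan": [
    [[0, 0, 0.003], [0, 0, 0], 1],
    [[0, 0, 0.006], [0, 0, 0], 1],
    [[0, 0, 0.01], [0, 0, 0], 1],
    [[0, 0, 0.01], [0, 0, 0], 1]
  ]
}}

```text
time: 14.6
ee_pos: [0.6103, -0.2057, 0.1569]
tcp_rot: [-180.0, -0.1, -5.0]
wrist_force: [0.5, 0.2, -5.6]
opening: 0.016
```

Call:
{"fn": "send_rows", "kwargs": {
  "plan": [
    [[0, 0, 0.003], [0, 0, 0], 1],
    [[0, 0, 0.006], [0, 0, 0], 1],
    [[0, 0, 0.008], [0, 0, 0], 1],
    [[0, 0, 0.008], [0, 0, 0], 1]
  ]
}}

```text
time: 15.0
ee_pos: [0.6104, -0.2057, 0.1546]
tcp_rot: [-180.0, -0.1, -5.0]
wrist_force: [-0.6, -0.0, -4.9]
opening: 0.0161
```

Call:
{"fn": "send_rows", "kwargs": {
  "plan": [
    [[0, 0, 0.003], [0, 0, 0], 1],
    [[0, 0, 0.006], [0, 0, 0], 1],
    [[0, 0, 0.008], [0, 0, 0], 1],
    [[0, 0, 0.008], [0, 0, 0], 1]
  ]
}}

```text
time: 15.4
ee_pos: [0.6104, -0.2058, 0.1525]
tcp_rot: [-180.0, -0.1, -5.0]
wrist_force: [-0.6, -0.2, -2.8]
opening: 0.0159
```

Call:
{"fn": "send_rows", "kwargs": {
  "plan": [
    [[0, 0, 0.002], [0, 0, 0], 1],
    [[0, 0, 0.004], [0, 0, 0], 1],
    [[0, 0, 0.004], [0, 0, 0], 1]
  ]
}}

```text
time: 15.7
ee_pos: [0.6105, -0.2061, 0.1524]
tcp_rot: [180.0, -0.2, -5.0]
wrist_force: [-3.4, -2.2, 5.6]
opening: 0.0162
```

Call:
{"fn": "send_rows", "kwargs": {
  "plan": [
    [[0, 0, 0], [0, 0, 0], 1],
    [[0, 0, 0], [0, 0, 0], 1],
    [[0, 0, 0], [0, 0, 0], 1],
    [[0, 0, 0], [0, 0, 0], 1]
  ],
  "force": 20
}}

```text
time: 16.1
ee_pos: [0.6106, -0.2061, 0.1525]
tcp_rot: [180.0, -0.2, -5.0]
wrist_force: [-3.2, -1.9, 5.4]
opening: 0.016
```

Run:
```python
from plan import *
import cv2
o=sensors.get_obs(); print(o["ee_pos"].round(4),o["tcp_rot"].round(2),o["wrist_force"].round(1),o["torque"].round(2))
a=camera("scene")[170:270,180:290]; b=camera("top")[160:290,310:430]
im=np.zeros((520,800,3),np.uint8); im[:400,:440]=cv2.resize(a,(440,400),interpolation=cv2.INTER_CUBIC); im[:390,440:]=cv2.resize(b,(360,390),interpolation=cv2.INTER_CUBIC)
cv2.imwrite("pics/s5.png",im)
```

```text
[ 0.6106 -0.2061  0.1525] [179.98  -0.18  -4.99] [-3.2 -1.9  5.4] [-0.19  0.7   0.03]
```

View pics/s5.png

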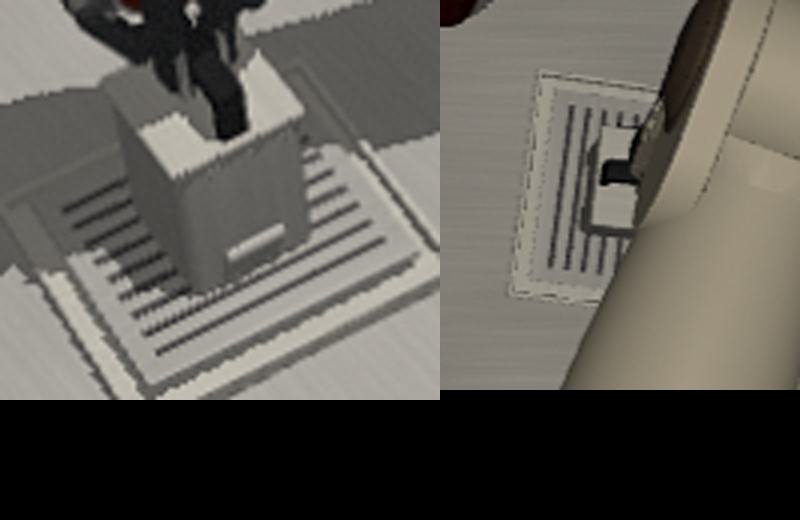

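Call:
{"fn": "send_rows", "kwargs": {
  "plan": [
    [[0, 0, 0.001], [0, 0, 0], 1],
    [[0, 0, 0.002], [0, 0, 0], 1],
    [[0, 0, 0.003], [0, 0, 0], 1],
    [[0, 0, 0.003], [0, 0, 0], 1]
  ]
}}

```text
time: 16.6
ee_pos: [0.6106, -0.2063, 0.1524]
tcp_rot: [179.9, -0.2, -5.0]
wrist_force: [-4.5, -2.5, 9.6]
opening: 0.0162
```

Run:
```python
from plan import *
o=sensors.get_obs(); print(o["ee_pos"].round(4),o["tcp_rot"].round(2),o["wrist_force"].round(1),o["torque"].round(2))
C=get_calibration("scene")
A=atz(C,(257.5,230),.0207);B=atz(C,(231,243.5),.0207); print(A,B,np.linalg.norm(A-B)); d=(A-B)/np.linalg.norm(A-B); n=np.array([d[1],-d[0],0])
for s in(1,-1): print((A+B)/2+s*.04*n)
```

```text
[ 0.6106 -0.2063  0.1524] [179.95  -0.23  -4.99] [-4.5 -2.5  9.6] [-0.18  0.96  0.02]
[ 0.57519343 -0.16572117  0.0207    ] [ 0.64506222 -0.17280275  0.0207    ] 0.07022675371865388
[ 0.61416137 -0.12946585  0.0207    ]
[ 0.60609428 -0.20905807  0.0207    ]
```

The canister's base is centred at about (0.607, -0.208), against a tray centre of (0.611, -0.205), and it is bearing on the grate. I'll ease the press and open gradually.

Call:
{"fn": "send_rows", "kwargs": {
  "plan": [
    [[0, 0, -0.002], [0, 0, 0], 1],
    [[0, 0, -0.003], [0, 0, 0], 1],
    [[0, 0, -0.003], [0, 0, 0], 0.5],
    [[0, 0, -0.003], [0, 0, 0], 0.2],
    [[0, 0, -0.003], [0, 0, 0], -0.3],
    [[0, 0, -0.003], [0, 0, 0], -0.7],
    [[0, 0, -0.003], [0, 0, 0], -1],
    [[0, 0, -0.003], [0, 0, 0], -1],
    [[0, 0, -0.003], [0, 0, 0], -1]
  ]
}}

```text
time: 17.5
ee_pos: [0.6104, -0.2057, 0.1511]
tcp_rot: [-180.0, -0.1, -5.0]
wrist_force: [-0.4, 0.1, 0.0]
opening: 0.0856
```

Released; forces are zero. I'll rise straight up and then back off.

Call:
{"fn": "send_rows", "kwargs": {
  "plan": [
    [[0, 0, -0.03], [0, 0, 0], -1],
    [[0, 0, -0.08], [0, 0, 0], -1],
    [[0, 0, -0.16], [0, 0, 0], -1],
    [[0, 0, -0.28], [0, 0, 0], -1],
    [[0, 0, -0.4], [0, 0, 0], -1],
    [[0, 0, -0.5], [0, 0, 0], -1],
    [[0, 0, -0.55], [0, 0, 0], -1],
    [[-0.2, 0, -0.6], [0, 0, 0], -1],
    [[-0.35, 0, -0.6], [0, 0, 0], -1],
    [[-0.45, 0, -0.6], [0, 0, 0], -1]
  ]
}}

```text
time: 18.5
ee_pos: [0.4737, -0.1938, 0.3321]
tcp_rot: [180.0, -0.1, -5.0]
wrist_force: [-0.6, 0.1, 0.9]
opening: 0.0855
```

Call:
{"fn": "send_rows", "kwargs": {
  "plan": [
    [[-0.15, 0.1, 0], [0, 0, 0], -1],
    [[-0.25, 0.3, 0], [0, 0, 0], -1],
    [[-0.25, 0.4, 0], [0, 0, 0], -1],
    [[-0.25, 0.5, 0], [0, 0, 0], -1],
    [[-0.25, 0.5, 0], [0, 0, 0], -1],
    [[-0.25, 0.5, 0], [0, 0, 0], -1]
  ]
}}

```text
time: 19.1
ee_pos: [0.3876, -0.3374, 0.3311]
tcp_rot: [-180.0, -0.1, -5.1]
wrist_force: [0.8, -0.2, 0.2]
opening: 0.0855
```

Run:
```python
from plan import *
import cv2
o=sensors.get_obs(); print(o["time"],o["ee_pos"].round(3),o["wrist_force"].round(1))
a=camera("scene"); b=camera("top")
im=np.zeros((520,800,3),np.uint8); im[:,:420]=cv2.resize(a[120:380,180:390],(420,520)); im[:456,420:]=cv2.resize(b[120:348,200:390],(380,456))
cv2.imwrite("pics/s6.png",im)
for n in("scene","top"):
  C=get_calibration(n)
  print(n,"can",[(atz(C,d["point"],.0207).round(3),round(d["p"],2)) for d in place_of("canister",n)],"tray",[atz(C,d["point"],0).round(3) for d in place_of("tray",n)])
  for l in("bottle_a","bowl"): print(l,[atz(C,d["point"],0).round(3)[:2] for d in place_of(l,n)])
```

```text
19.1 [ 0.388 -0.337  0.331] [ 0.8 -0.2  0.2]
scene can [(array([ 0.609, -0.208,  0.021]), 0.71)] tray [array([ 0.602, -0.215,  0.   ]), array([0.596, 0.151, 0.   ])]
bottle_a [array([ 0.799, -0.038]), array([ 0.519, -0.409])]
bowl [array([ 0.36 , -0.005])]
top can [(array([ 0.608, -0.203,  0.021]), 0.84)] tray [array([ 0.523, -0.412,  0.   ]), array([ 0.611, -0.216,  0.   ]), array([ 0.642, -0.236,  0.   ])]
bottle_a [array([ 0.795, -0.036]), array([ 0.522, -0.417])]
bowl [array([ 0.375, -0.014])]
```

View pics/s6.png

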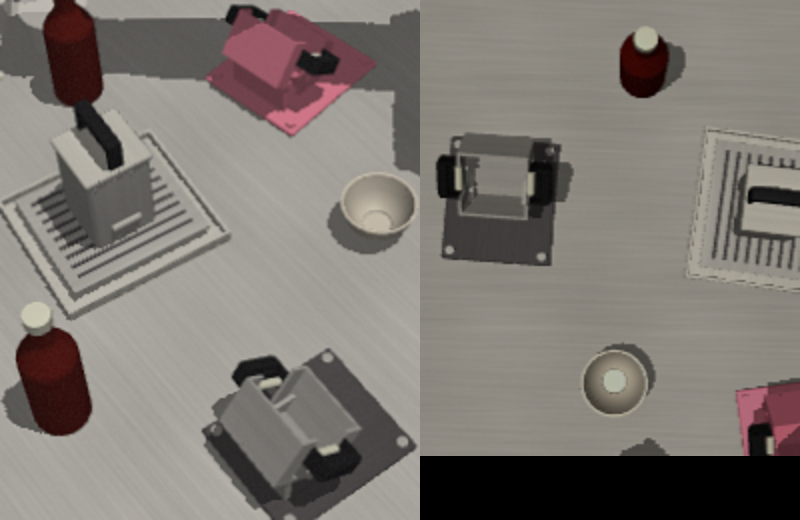

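The picture shows the canister upright in the middle of the grate, at crop (105,185). The dock is empty at (285,430), and the bottles and bowl are where they were. I'll hand in.

```bash
python3 -c "from workcell import bot; print(bot.job_done())"
```

```text
the job is handed in; nothing more can be done
None
```

The canister is out of its dock and standing upright in the middle of the drip grate. I handed the job in at about 19 s on the robot's clock.

- **Pull:** I gripped the handle bar in line with the 35° slant and eased it out in small steps. The axial force readings between steps reached about 11 N before the catch let go. Sideways force stayed under about 3 N.
- **Set-down:** I lowered it until it touched the grate, whose top came out at about 21 mm, pressed lightly (about 10 N reading) so it settled, then eased off and let go. The gripper read no force afterwards and nothing is touching it.
- **Last checks:** The two cameras put the canister at (0.609, -0.208) and (0.608, -0.203), against my tray centre of (0.611, -0.205). The final picture shows it upright, the dock in place, and the bottles and bowl where they were.
- **Disagreements:**
  - The tray-finding network put the tray centre about 10 mm off my corner measurement; I trusted the corners.
  - After the pull the canister looked slightly swung in the grip. My fit of that tilt had residuals of about 2 pixels, probably from its rounded corners, but it looked upright over the tray.

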